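# Hook up the soil box on the resistance stand

### The job

Connect the soil box to the resistance test stand: press the sprung cap of the swing arm's hook probe right down so that the hook comes out, swing the arm to the box until the stud on the end of the box lies in the mouth of the hook, and let the cap up so that the spring draws the hook up under the stud and holds it. Do not shove the box along its cradle, and leave the tin and the dish beside the stand alone.

Things in the scene. Friction and masses are not known exactly. Their poses are not given: they have to be found in the camera images.
- pivot (a point): pivot axis of the swing arm, at table level. The fixed test stand is a grey base plate 180 x 385 x 12 mm; at this end stand a housing and a steel column (23 mm across, top 132 mm over the table), at the other a shallow cradle for the soil box. Frame: y runs along the base from cradle to column (box towards -y), z up, -x roughly towards the robot; turned by up to 0.35 rad
- swing_arm (a joint): angle of the swing arm, rad. At angle q the probe's axis stands at (-0.140 sin q, -0.140 cos q) from the pivot in the stand's frame: 0 points to the box, positive is swung towards the robot's side (-x). Range -0.3 to 1.15, starts between 0.4 and 0.95. Friction (about 1 N at the probe) keeps the arm where it is left
- cap (a point): centre of the dished top of the probe's push cap, on the probe's vertical axis: a round black cap 50 mm across; this point is on its flat floor (43 mm across, in a rim 4 mm high), 184 mm above the table with the cap up, 156 mm fully down. Cap, stem and hook are one piece that slides in a black barrel held by the arm 140 mm from the pivot
- plunger (a joint): how far the cap is pressed down, m: 0 up, 0.028 fully down on its stop. The return spring pushes with 1 N at the top, 7 N fully down. With nothing in the hook the cap rises to 0; with the stud caught it stays about 0.016 down. With the cap up the hook passes 3 mm over the stud; fully down, its tip passes 5 mm below the stud
- hook (a point): seat of the steel J hook below the barrel, on the probe's axis: top of its 5 mm thick floor, 62 mm above the table with the cap up, 34 mm fully down. Across the arm (x of this frame): shank on the -x side, inner face at -5.5 mm; tip on the +x side, inner face at +6 mm, 7 mm high. 8 mm wide along the arm (y). So it must come to the stud from the -x side: falling swing_arm angle
- soil_box: closed grey soil box with white lid, 100 x 130 x 50 mm, about 1.6 kg, loose in its cradle, up to 8 mm to either side along the stand's x; origin under its centre, z up, y to the end that faces the pivot. From that end a level steel stud 8 mm thick juts out along y, 50 mm above the table, free from 71 to 107 mm from the box's centre between two 15 mm nuts, under the probe's path
- tin: a round white moisture tin with lid, 57 mm across, 38 mm high, loose bystander on the right; origin under its centre
- dish: a shallow steel dish, 117 mm across, 17 mm high, loose bystander on the right; origin under its centre
- slot (a point): middle of the dark slot across the electrode plate on that end of the soil box, 50 mm above the table; axes as the box's. The stud is clamped tight in this slot anywhere up to 12 mm to either side of this point along x: no reading tells where. See it or feel for it: with the cap fully down, swing in (falling swing_arm angle) until the shank stops against the stud; over 8 N may shift the box
Not all that is in view belongs to the job. Of the things that look like the soil_box, the largest one is meant.

How it is judged:
By the outcome, as a careful person would: the job done as asked, in the order asked, and still so for the second after the job is handed in, with the robot touching nothing.
It also fails if it takes over 48 s, if anything falls off the work surface, if the arm or the gripper's body presses on something with over 40 N, if the wrist force passes 120 N, or if a joint passes its speed limit or range.

### The arm

A 7-joint arm with a two-finger parallel gripper is mounted at the origin on a cart in front of the work surface, level with it; the furniture and walls round the work are solid. World frame = base frame: x ahead of the robot, y to its left, z up, the work surface at z = 0. Lengths are in mm, angles in rad, forces in N, time in s.
With the tool pointing down it reaches from about 400 to 875 mm from the base axis. Payload 4.4 kg.
Tool frame: the origin (TCP) lies at the very end of the fingers, on their centre line; the grasp point (between the pads) lies 19 mm behind it; z points along the fingers, y is the direction in which the jaws open and shut (so a half turn about z gives the same grasp; the last joint's range is limited). The gripper opens to 85 mm and grips with 20 to 120 N. Pads are 22 mm wide; open, the fingers measure 114 mm over their backs; the gripper's body (76 mm by 85 mm) begins 54 mm behind the grasp point. The pads swing forward as they close: fully open they stand 13 mm farther back than shut.
Start: joints at [-0.066, 0.628, 0.038, 1.517, -0.027, 0.996, -0.02], TCP at [650.014, 0.027, 231.313] pointing down, gripper open.
Joint ranges: [-3.06, 3.06], [-0.37, 2.12], [-1.25, 1.32], [0.18, 2.47], [-1.1, 4.24], [0.23, 1.98], [-2.94, 2.94]. Speed limits (rad/s): [2.57, 2.57, 3.14, 3.14, 3.14, 3.14, 3.14].

### API

Orientations are given as [roll, pitch, yaw] about the fixed x, y, z axes, in that order (R = Rz(yaw) Ry(pitch) Rx(roll)).
In Python, from cell import read_state, get_image, calibration, finish_job gives the robot as it stands. The module is installed in compiled form; this text tells all that it offers.
- The arm moves only by the tool apply_moves, never from a script. Its argument "increments" is a list of rows, each an object of numbers: "tx", "ty", "tz": the shift along the world's x, y, z in m; "rx", "ry", "rz": the turn, a rotation vector about the world's x, y, z in units of 5 degrees (1.0 is 5 degrees); "claw": the finger opening in m, from 0 to 0.0854. In form: [{"tx": .., "ty": .., "tz": .., "rx": .., "ry": .., "rz": .., "claw": ..}, ...]. A call has 1 to 12 rows; each row is the pose to reach, as a shift and turn from the pose commanded when the call began; what a row does not reach only later rows make up. A row lasts 1/10 s, in which the tool goes at most 50 mm and 8.59 degrees, less where a joint would pass 70% of its speed; a pose out of reach is approached as far as the arm can. A call with a gripper value outside its range is refused whole. The fingers move at their own pace and stop on an object; the grip force is fixed at half the most. Time passes only in rows, so rows that repeat a pose let the fingers close. It gives the time, the measured TCP pose, the force and the opening at its end, in the units of the state.
- read_state(): the state, without advancing time (a new reading comes with each control period).
- get_image(name): name is "scene" or "side" or "wrist"; returns the picture (420x560x3 uint8, red, green, blue); there is no depth.
- calibration(name): a dict with "camera_matrix" (3x3 intrinsics, pixels), "distortion" ([k1, k2, p1, p2, k3] as OpenCV has them; the pictures are not rectified), "origin" and "attitude" of the camera in the world. Camera axes: x right, y up, looking along -z (the intrinsics and any distortion apply to the point x, -y, -z); pixel columns grow to the right and rows downward; lengths in mm; the calibration is good to about 2 mm. A picture is of the moment at which its call begins: read the wrist's pose just before it. calibration takes no time and is no camera call; for the wrist camera it gives the pose at the moment of the call.
- finish_job(): hands the job in, once; it reports no verdict.
The state is a dict: "clock": time; "qpos": joint angles; "qd": joint speeds; "tau": joint torques, N m; "eef_pos": TCP position; "tool_rot": TCP orientation; "force": force on the tool from outside, world axes, zero at the start; "torque": the same for the moment, N m; "width": finger opening in mm.
Only numpy, scipy, OpenCV 4.12 (cv2) and the standard library are available. Lean on these libraries where they do the work, as an engineer would, in place of code of your own. Each camera call takes 0.05 s, during which the arm holds its last target. There are 200 camera calls.

## Working session

There is one attempt and no reset: what is moved stays moved. The work goes in short steps, Python scripts to look and compute and a tool call to move; the robot and the scene stay as the last step left them, time stands still between calls to the robot, and variables do not carry over. Pictures are saved under pics/ and viewed, about 8 in all and at most 12, crops included, and the job is handed in when it is done.

Besides the shell and the picture viewer there is one more tool, called after "Emit:" by a JSON object that holds its "fn" and its "kwargs", one argument or row to a line. apply_moves: Moves the arm, as the interface text tells. Its arguments: {"type":"object","properties":{"increments":{"type":"array"}},"required":["increments"]}

```bash
mkdir -p pics; cat > h.py <<'E'
import numpy as np, cv2
from cell import *
def save(name,fn):
    c=calibration(name); im=get_image(name); cv2.imwrite('pics/'+fn,im[:,:,::-1]); return c,im
def ray(c,u,v):
    K=np.array(c["camera_matrix"],float);d=np.array(c["distortion"],float)
    p=cv2.undistortPoints(np.array([[[u,v]]],float),K,d)[0,0]
    return np.array(c["origin"],float),np.array(R(c))@np.array([p[0],-p[1],-1.])
def R(c):
    a=np.array(c["attitude"],float)
    if a.shape==(3,3): return a
    from scipy.spatial.transform import Rotation as Ro
    return Ro.from_euler('xyz',a).as_matrix()
def onz(c,u,v,z):
    o,d=ray(c,u,v); return o+d*(z-o[2])/d[2]
def proj(c,P):
    q=(np.atleast_2d(P)-np.array(c["origin"]))@R(c); q=q*[1,-1,-1]
    return cv2.projectPoints(q,np.zeros(3),np.zeros(3),np.array(c["camera_matrix"],float),np.array(c["distortion"],float))[0][:,0]
E
python3 - <<'E'
from h import *
import pickle
cs={}
ims=[]
for n in("scene","side","wrist"):
    c,im=save(n,n+'0.png'); cs[n]=c; ims.append(im); print(n,c)
pickle.dump(cs,open('c0.pkl','wb'))
print(read_state())
E
```

```text
scene {'camera_matrix': array([[505.86026764,   0.        , 285.28079045],
       [  0.        , 505.86026764, 208.77173209],
       [  0.        ,   0.        ,   1.        ]]), 'distortion': array([0.05622891, 0.        , 0.        , 0.        , 0.        ]), 'origin': array([-222.11318748, -974.20879575,  951.76619572]), 'attitude': array([ 0.96690256,  0.02099254, -0.74399548])}
side {'camera_matrix': array([[475.86708629,   0.        , 279.70896464],
       [  0.        , 475.86708629, 212.28204046],
       [  0.        ,   0.        ,   1.        ]]), 'distortion': array([0.02050577, 0.        , 0.        , 0.        , 0.        ]), 'origin': array([  408.32750758, -1151.93254818,   790.28955999]), 'attitude': array([ 1.01039179e+00,  6.02685391e-04, -1.59345270e-01])}
wrist {'camera_matrix': array([[329.73183176,   0.        , 278.43669466],
       [  0.        , 329.73183176, 211.45467938],
       [  0.        ,   0.        ,   1.        ]]), 'distortion': array([-0.06752265,  0.        ,  0.        ,  0.        ,  0.        ]), 'origin': array([649.80389062,  72.11138614, 372.67250896]), 'attitude': array([-2.83488761e-01,  1.18367041e-03, -2.44168092e-04])}
{'clock': 0.15, 'qpos': array([-0.06578663,  0.62917854,  0.03848496,  1.51812934, -0.02702026,
        0.99630177, -0.02000302]), 'qd': array([-7.36945897e-04, -3.90664805e-03, -2.55517613e-04, -3.70509632e-03,
        2.00716964e-05,  3.67292357e-04,  4.05000384e-04]), 'tau': array([ 2.19518879e-03, -5.63800478e+01,  1.22790758e+00, -1.93650573e+01,
        1.11919764e-02,  7.40401709e-03, -1.44664841e-05]), 'eef_pos': array([6.49524600e+02, 8.43945767e-03, 2.30574786e+02]), 'tool_rot': array([-3.14009459e+00,  1.41905513e-05,  1.57073954e+00]), 'force': array([-0.21543735, -0.06848865,  0.08954889]), 'torque': array([-0.04605181, -0.04069643, -0.01044776]), 'width': 85.56631709255718}
```

View pics/scene0.png

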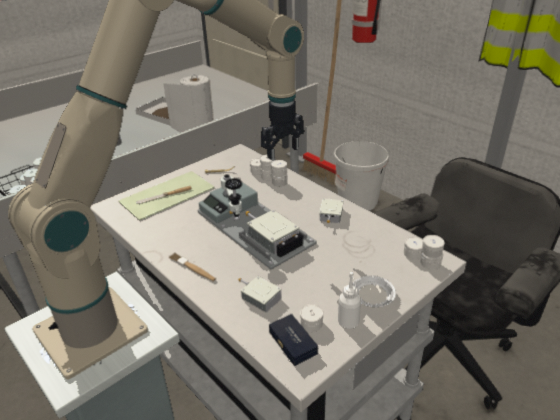

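View pics/side0.png

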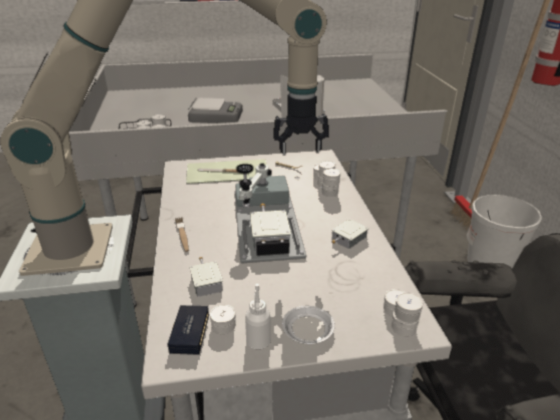

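Scene: the large box is at (275,232), with the small look-alikes at (262,291) and (331,210). The cap is at (233,183). In the side view the large box is at (269,232), the cap at (245,169), and the small boxes at (206,277) and (350,234). I choose the large box, the one in the cradle, and will check it in close crops.

```bash
python3 - <<'E'
from h import *
a=cv2.imread('pics/scene0.png')[165:265,190:323];b=cv2.imread('pics/side0.png')[155:265,222:315]
A=cv2.resize(a,None,fx=3.9,fy=3.9,interpolation=3)[:,:];B=cv2.resize(b,None,fx=5,fy=5,interpolation=3)
print(A.shape,B.shape)
A=cv2.resize(a,(399,300),interpolation=3) if 0 else cv2.resize(a,None,fx=3,fy=3,interpolation=3)
B=cv2.resize(b,None,fx=4,fy=4,interpolation=3)
h=max(A.shape[0],B.shape[0]);o=np.zeros((h,A.shape[1]+B.shape[1],3),np.uint8);o[:A.shape[0],:A.shape[1]]=A;o[:B.shape[0],A.shape[1]:]=B
cv2.imwrite('pics/c1.png',o);print(o.shape,A.shape)
E
```

```text
(390, 519, 3) (550, 465, 3)
(440, 771, 3) (300, 399, 3)
```

View pics/c1.png

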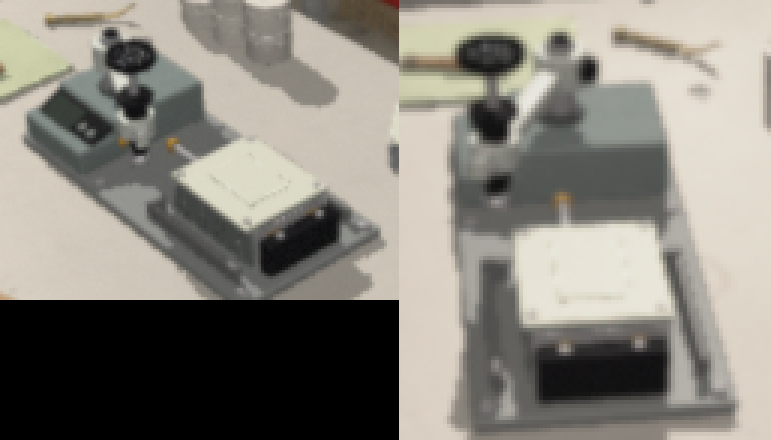

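View pics/wrist0.png

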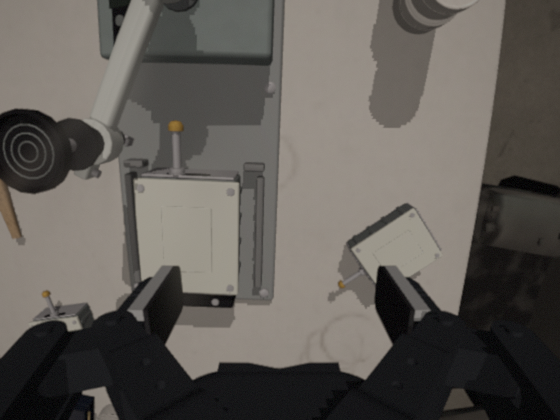

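Wrist view: the large box's lid corners are near (137,178), (240,175), (239,296) and (138,292). The stud runs from its nut at (178,175) to its orange tip at (176,127). The cap is at (28,150) and the column is near (180,0). The choice of box is confirmed.

```bash
python3 - <<'E'
from h import *
import pickle
cs=pickle.load(open('c0.pkl','rb'));w=cs['wrist'];np.set_printoptions(precision=1,suppress=True)
for n,u,v,z in [('cap',30,150,186),('stud tip',176,127,50),('stud root',178,172,50),('col',181,0,132),
 ('baseR1',284,60,12),('baseR2',273,299,12),('baseL1',122,180,12),('baseL2',115,298,12)]: print(n,onz(w,u,v,z))
for u,v in[(135,178),(241,175),(240,297),(138,293)]:print('lid',onz(w,u,v,68))
print('side cap',onz(cs['side'],244.8,168,184),'scene cap',onz(cs['scene'],233.3,182.7,184))
print('side tip',onz(cs['side'],222+162/4,155+200/4,50),'scene tip',onz(cs['scene'],190+173/3,165+145/3,50))
print('side col',onz(cs['side'],222+160/4,155+42/4,132),'scene col',onz(cs['scene'],190+110/3,165+37/3,132))
E
```

```text
cap [504.4  55.1 186. ]
stud tip [551.2  62.4  50. ]
stud root [549.7  18.9  50. ]
col [585.1 147.6 132. ]
baseR1 [655.1 127.6  12. ]
baseR2 [ 642.6 -146.2   12. ]
baseL1 [473.    3.9  12. ]
baseL2 [ 442.6 -147.    12. ]
lid [513.4  16.4  68. ]
lid [614.5  18.8  68. ]
lid [ 609.1 -110.    68. ]
lid [ 501.  -106.4   68. ]
side cap [501.5  49.2 184. ] scene cap [502.2  59.1 184. ]
side tip [550.6  61.7  50. ] scene tip [548.9  64.   50. ]
side col [563.5 160.7 132. ] scene col [556.2 169.3 132. ]
```

Emit:
{"fn": "apply_moves", "kwargs": {
  "increments": [
    {"tx": -0.04, "ty": 0.014, "tz": 0, "claw": 0},
    {"tx": -0.08, "ty": 0.028, "tz": 0, "claw": 0},
    {"tx": -0.12, "ty": 0.042, "tz": 0, "claw": 0},
    {"tx": -0.147, "ty": 0.055, "tz": 0, "claw": 0},
    {"tx": -0.147, "ty": 0.055, "tz": 0, "claw": 0},
    {"tx": -0.147, "ty": 0.055, "tz": 0, "claw": 0},
    {"tx": -0.147, "ty": 0.055, "tz": 0, "claw": 0},
    {"tx": -0.147, "ty": 0.055, "tz": 0, "claw": 0}
  ]
}}

```text
$.increments[0]: bad value
```

```bash
python3 - <<'E'
from h import *
import pickle
cs={}
for n in("scene","side","wrist"):
    c,im=save(n,n+'1.png'); cs[n]=c
pickle.dump(cs,open('c1.pkl','wb'))
s=read_state();print(s['clock'],s['eef_pos'],s['tool_rot'],s['force'],s['width'])
E
```

```text
0.3 [6.49831917e+02 2.69758339e-02 2.30990980e+02] [-3.14098918e+00 -2.01830861e-06  1.57081683e+00] [ 0.48019975 -0.39754537  0.13109705] 85.19688797941754
```

View pics/wrist1.png

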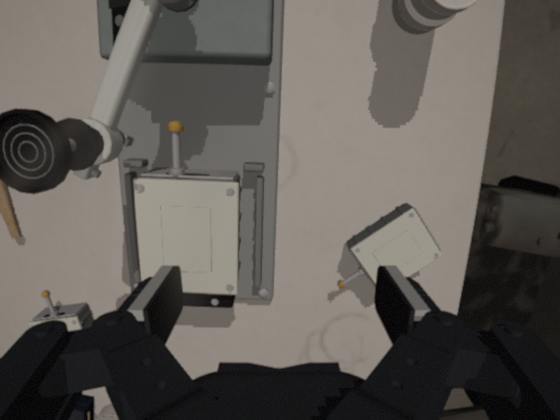

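The move was refused, so nothing has changed. I'll resend it with every field filled in.

Emit:
{"fn": "apply_moves", "kwargs": {
  "increments": [
    {"tx": -0.04, "ty": 0.014, "tz": 0.0, "rx": 0.0, "ry": 0.0, "rz": 0.0, "claw": 0.0},
    {"tx": -0.08, "ty": 0.028, "tz": 0.0, "rx": 0.0, "ry": 0.0, "rz": 0.0, "claw": 0.0},
    {"tx": -0.12, "ty": 0.042, "tz": 0.0, "rx": 0.0, "ry": 0.0, "rz": 0.0, "claw": 0.0},
    {"tx": -0.147, "ty": 0.055, "tz": 0.0, "rx": 0.0, "ry": 0.0, "rz": 0.0, "claw": 0.0},
    {"tx": -0.147, "ty": 0.055, "tz": 0.0, "rx": 0.0, "ry": 0.0, "rz": 0.0, "claw": 0.0},
    {"tx": -0.147, "ty": 0.055, "tz": 0.0, "rx": 0.0, "ry": 0.0, "rz": 0.0, "claw": 0.0},
    {"tx": -0.147, "ty": 0.055, "tz": 0.0, "rx": 0.0, "ry": 0.0, "rz": 0.0, "claw": 0.0},
    {"tx": -0.147, "ty": 0.055, "tz": 0.0, "rx": 0.0, "ry": 0.0, "rz": 0.0, "claw": 0.0}
  ]
}}

```text
clock: 1.1
eef_pos: [504.1, 54.4, 231.2]
tool_rot: [3.141, 0.0, 1.57]
force: [-0.4, -0.6, -0.3]
width: -0.1
```

```bash
python3 - <<'E'
from h import *
import pickle
cs={}
for n in("scene","side","wrist"):
    c,im=save(n,n+'2.png'); cs[n]=c
pickle.dump(cs,open('c2.pkl','wb'))
s=read_state();print(s['clock'],s['eef_pos'],s['tool_rot'],s['force'],s['width'])
E
```

```text
1.25 [503.54324347  54.61646026 231.06845925] [-3.14155236e+00  1.35228496e-04  1.56997144e+00] [-4.03942481e-02  1.81961238e-04  2.58664721e-01] -0.006914614998655884
```

View pics/wrist2.png

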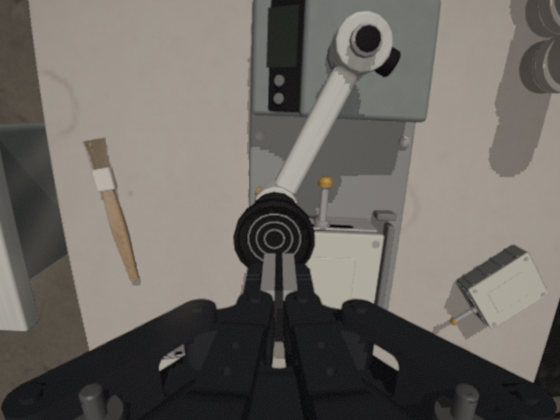

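The cap floor is at (275,238), the column top at (368,38), the stud's tip at (326,183) and its root at (322,225). The base's right edge runs from (440,0) to (413,125) and on to (404,205).

```bash
python3 - <<'E'
from h import *
import pickle
w=pickle.load(open('c2.pkl','rb'))['wrist'];np.set_printoptions(precision=1,suppress=True)
print(w['origin'],w['attitude'])
for n,u,v,z in [('cap',275,238,184),('stud tip',326,183,50),('stud root',322,222,50),('col',368,38,132),
 ('baseR1',414,130,12),('baseR2',406,200,12),('baseL1',249,130,12),('baseL2',249,190,12),('houseR',427,121,60),('houseL',252,112,60),('lid',308,221,68),('lid',383,233,68)]: print(n,onz(w,u,v,z))
E
```

```text
[503.9 126.6 373.3] [-0.3 -0.  -0. ]
cap [501.8  54.5 184. ]
stud tip [551.5  61.9  50. ]
stud root [548.9  21.   50. ]
col [564.6 178.2 132. ]
baseR1 [650.7 112.8  12. ]
baseR2 [649.7  34.7  12. ]
baseL1 [472.6 112.1  12. ]
baseL2 [471.   46.4  12. ]
houseR [642.8 123.   60. ]
houseL [479.9 130.1  60. ]
lid [532.7  27.9  68. ]
lid [607.5  15.2  68. ]
```

Emit:
{"fn": "apply_moves", "kwargs": {
  "increments": [
    {"tx": -0.001, "ty": 0.0, "tz": -0.03, "rx": 0.0, "ry": 0.0, "rz": 0.0, "claw": 0.0},
    {"tx": -0.0015, "ty": 0.0, "tz": -0.042, "rx": 0.0, "ry": 0.0, "rz": 0.0, "claw": 0.0},
    {"tx": -0.0015, "ty": 0.0, "tz": -0.048, "rx": 0.0, "ry": 0.0, "rz": 0.0, "claw": 0.0},
    {"tx": -0.0015, "ty": 0.0, "tz": -0.056, "rx": 0.0, "ry": 0.0, "rz": 0.0, "claw": 0.0},
    {"tx": -0.0015, "ty": 0.0, "tz": -0.064, "rx": 0.0, "ry": 0.0, "rz": 0.0, "claw": 0.0},
    {"tx": -0.0015, "ty": 0.0, "tz": -0.07, "rx": 0.0, "ry": 0.0, "rz": 0.0, "claw": 0.0},
    {"tx": -0.0015, "ty": 0.0, "tz": -0.073, "rx": 0.0, "ry": 0.0, "rz": 0.0, "claw": 0.0},
    {"tx": -0.0015, "ty": 0.0, "tz": -0.073, "rx": 0.0, "ry": 0.0, "rz": 0.0, "claw": 0.0},
    {"tx": -0.0015, "ty": 0.0, "tz": -0.073, "rx": 0.0, "ry": 0.0, "rz": 0.0, "claw": 0.0}
  ]
}}

```text
clock: 2.15
eef_pos: [501.8, 54.7, 158.6]
tool_rot: [3.141, 0.0, 1.57]
force: [-1.4, -0.7, 5.6]
width: 0.3
```

Spring force of 5.6 N at 158.6, so the cap is engaged. I'll press on to the stop.

Emit:
{"fn": "apply_moves", "kwargs": {
  "increments": [
    {"tx": 0.0, "ty": 0.0, "tz": -0.002, "rx": 0.0, "ry": 0.0, "rz": 0.0, "claw": 0.0},
    {"tx": 0.0, "ty": 0.0, "tz": -0.0035, "rx": 0.0, "ry": 0.0, "rz": 0.0, "claw": 0.0},
    {"tx": 0.0, "ty": 0.0, "tz": -0.0035, "rx": 0.0, "ry": 0.0, "rz": 0.0, "claw": 0.0}
  ]
}}

```text
clock: 2.45
eef_pos: [502.4, 54.4, 155.9]
tool_rot: [3.139, 0.0, 1.57]
force: [-1.5, -1.8, 10.4]
width: -0.1
```

```bash
python3 - <<'E'
from h import *
s=read_state();print(s['clock'],s['eef_pos'],s['tool_rot'],s['force'])
# target waypoints, arc about pivot
P=np.array([565.1,179.4]);a0=np.arctan2(62.6,124.)
for a in np.append(np.arange(a0,0.1,-0.04),[.14,.12,.107,.09]):
    p=P+140*np.array([-np.sin(a),-np.cos(a)]);print(round(a,3),p.round(1),(p-[502,54.6]).round(1))
E
```

```text
2.45 [502.38708372  54.44322247 155.92761597] [3.13949048e+00 4.04059554e-04 1.57036440e+00] [-1.53515889 -1.84281303 10.38064577]
0.468 [502.   54.4] [ 0.  -0.2]
0.428 [507.1  52. ] [ 5.1 -2.6]
0.388 [512.2  49.8] [10.2 -4.8]
0.348 [517.4  47.8] [15.4 -6.8]
0.308 [522.7  46. ] [20.7 -8.6]
0.268 [528.1  44.4] [ 26.1 -10.2]
0.228 [533.5  43. ] [ 31.5 -11.6]
0.188 [539.   41.9] [ 37.  -12.7]
0.148 [544.5  40.9] [ 42.5 -13.7]
0.108 [550.1  40.2] [ 48.1 -14.4]
0.14 [545.6  40.8] [ 43.6 -13.8]
0.12 [548.3  40.4] [ 46.3 -14.2]
0.107 [550.1  40.2] [ 48.1 -14.4]
0.09 [552.5  40. ] [ 50.5 -14.6]
```

Emit:
{"fn": "apply_moves", "kwargs": {
  "increments": [
    {"tx": 0.0025, "ty": -0.0012, "tz": 0.0, "rx": 0.0, "ry": 0.0, "rz": 0.0, "claw": 0.0},
    {"tx": 0.0051, "ty": -0.0024, "tz": 0.0, "rx": 0.0, "ry": 0.0, "rz": 0.0, "claw": 0.0},
    {"tx": 0.0076, "ty": -0.0036, "tz": 0.0, "rx": 0.0, "ry": 0.0, "rz": 0.0, "claw": 0.0},
    {"tx": 0.0102, "ty": -0.0046, "tz": 0.0, "rx": 0.0, "ry": 0.0, "rz": 0.0, "claw": 0.0},
    {"tx": 0.0128, "ty": -0.0056, "tz": 0.0, "rx": 0.0, "ry": 0.0, "rz": 0.0, "claw": 0.0},
    {"tx": 0.0154, "ty": -0.0066, "tz": 0.0, "rx": 0.0, "ry": 0.0, "rz": 0.0, "claw": 0.0},
    {"tx": 0.018, "ty": -0.0075, "tz": 0.0, "rx": 0.0, "ry": 0.0, "rz": 0.0, "claw": 0.0},
    {"tx": 0.0207, "ty": -0.0084, "tz": 0.0, "rx": 0.0, "ry": 0.0, "rz": 0.0, "claw": 0.0},
    {"tx": 0.0234, "ty": -0.0093, "tz": 0.0, "rx": 0.0, "ry": 0.0, "rz": 0.0, "claw": 0.0},
    {"tx": 0.0261, "ty": -0.01, "tz": 0.0, "rx": 0.0, "ry": 0.0, "rz": 0.0, "claw": 0.0},
    {"tx": 0.0288, "ty": -0.0107, "tz": 0.0, "rx": 0.0, "ry": 0.0, "rz": 0.0, "claw": 0.0},
    {"tx": 0.0315, "ty": -0.0114, "tz": 0.0, "rx": 0.0, "ry": 0.0, "rz": 0.0, "claw": 0.0}
  ]
}}

```text
clock: 3.65
eef_pos: [534.3, 43.8, 156.0]
tool_rot: [3.139, -0.0, 1.571]
force: [-1.4, -0.7, 9.3]
width: 0.2
```

```bash
python3 - <<'E'
from h import *
import pickle
cs={}
ims=[]
for n in("scene","side","wrist"):
    c,im=save(n,n+'3.png'); cs[n]=c; ims.append(im)
pickle.dump(cs,open('c3.pkl','wb'))
s=read_state();print(s['clock'],s['eef_pos'],s['force'])
a=cv2.imread('pics/side3.png')[155:235,222:315]; w=cv2.imread('pics/wrist3.png')[0:300,140:440]
B=cv2.resize(a,None,fx=5,fy=5,interpolation=3);W=cv2.resize(w,(330,330))
o=np.zeros((400,B.shape[1]+330,3),np.uint8);o[:,:B.shape[1]]=B;o[:330,B.shape[1]:]=W;cv2.imwrite('pics/c3.png',o)
E
```

```text
3.8 [534.88345802  43.72905387 156.01605287] [-0.10649933 -1.15663893  8.43282524]
```

View pics/c3.png

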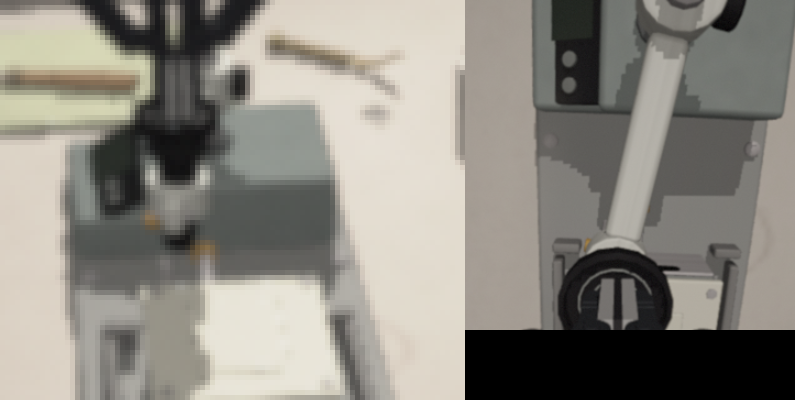

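The arm follows, the cap stays fully down, and the stud is still to the right of the hook. I'll approach the stud, then feel for contact.

Emit:
{"fn": "apply_moves", "kwargs": {
  "increments": [
    {"tx": 0.0025, "ty": -0.0006, "tz": 0.0, "rx": 0.0, "ry": 0.0, "rz": 0.0, "claw": 0.0},
    {"tx": 0.005, "ty": -0.0011, "tz": 0.0, "rx": 0.0, "ry": 0.0, "rz": 0.0, "claw": 0.0},
    {"tx": 0.0075, "ty": -0.0015, "tz": 0.0, "rx": 0.0, "ry": 0.0, "rz": 0.0, "claw": 0.0},
    {"tx": 0.01, "ty": -0.0019, "tz": 0.0, "rx": 0.0, "ry": 0.0, "rz": 0.0, "claw": 0.0},
    {"tx": 0.012, "ty": -0.0022, "tz": 0.0, "rx": 0.0, "ry": 0.0, "rz": 0.0, "claw": 0.0},
    {"tx": 0.012, "ty": -0.0022, "tz": 0.0, "rx": 0.0, "ry": 0.0, "rz": 0.0, "claw": 0.0}
  ]
}}

```text
clock: 4.4
eef_pos: [546.8, 41.7, 156.0]
tool_rot: [3.138, -0.001, 1.571]
force: [-0.4, -0.3, 7.6]
width: 0.0
```

Emit:
{"fn": "apply_moves", "kwargs": {
  "increments": [
    {"tx": 0.001, "ty": -0.0001, "tz": 0.0, "rx": 0.0, "ry": 0.0, "rz": 0.0, "claw": 0.0},
    {"tx": 0.002, "ty": -0.0003, "tz": 0.0, "rx": 0.0, "ry": 0.0, "rz": 0.0, "claw": 0.0},
    {"tx": 0.002, "ty": -0.0003, "tz": 0.0, "rx": 0.0, "ry": 0.0, "rz": 0.0, "claw": 0.0}
  ]
}}

```text
clock: 4.7
eef_pos: [548.5, 41.5, 156.0]
tool_rot: [3.138, -0.001, 1.571]
force: [-0.4, -0.4, 7.8]
width: 0.2
```

Emit:
{"fn": "apply_moves", "kwargs": {
  "increments": [
    {"tx": 0.001, "ty": -0.0001, "tz": 0.0, "rx": 0.0, "ry": 0.0, "rz": 0.0, "claw": 0.0},
    {"tx": 0.001, "ty": -0.0001, "tz": 0.0, "rx": 0.0, "ry": 0.0, "rz": 0.0, "claw": 0.0},
    {"tx": 0.001, "ty": -0.0001, "tz": 0.0, "rx": 0.0, "ry": 0.0, "rz": 0.0, "claw": 0.0}
  ]
}}

```text
clock: 5.0
eef_pos: [549.5, 41.3, 156.0]
tool_rot: [3.138, -0.001, 1.571]
force: [-1.0, -0.4, 8.2]
width: 0.0
```

Emit:
{"fn": "apply_moves", "kwargs": {
  "increments": [
    {"tx": 0.0005, "ty": 0.0, "tz": -0.001, "rx": 0.0, "ry": 0.0, "rz": 0.0, "claw": 0.0},
    {"tx": 0.001, "ty": -0.0001, "tz": -0.001, "rx": 0.0, "ry": 0.0, "rz": 0.0, "claw": 0.0},
    {"tx": 0.001, "ty": -0.0001, "tz": -0.001, "rx": 0.0, "ry": 0.0, "rz": 0.0, "claw": 0.0}
  ]
}}

```text
clock: 5.3
eef_pos: [551.3, 41.2, 155.9]
tool_rot: [3.136, -0.001, 1.571]
force: [-1.4, -1.1, 13.5]
width: -0.4
```

Emit:
{"fn": "apply_moves", "kwargs": {
  "increments": [
    {"tx": 0.0005, "ty": 0.0, "tz": 0.0, "rx": 0.0, "ry": 0.0, "rz": 0.0, "claw": 0.0},
    {"tx": 0.001, "ty": -0.0001, "tz": 0.0, "rx": 0.0, "ry": 0.0, "rz": 0.0, "claw": 0.0},
    {"tx": 0.001, "ty": -0.0001, "tz": 0.0, "rx": 0.0, "ry": 0.0, "rz": 0.0, "claw": 0.0}
  ]
}}

```text
clock: 5.6
eef_pos: [551.8, 41.1, 155.8]
tool_rot: [3.137, -0.001, 1.571]
force: [-1.9, -0.1, 14.2]
width: 0.1
```

Emit:
{"fn": "apply_moves", "kwargs": {
  "increments": [
    {"tx": 0.0005, "ty": 0.0, "tz": 0.0, "rx": 0.0, "ry": 0.0, "rz": 0.0, "claw": 0.0},
    {"tx": 0.001, "ty": 0.0, "tz": 0.0, "rx": 0.0, "ry": 0.0, "rz": 0.0, "claw": 0.0},
    {"tx": 0.001, "ty": 0.0, "tz": 0.0, "rx": 0.0, "ry": 0.0, "rz": 0.0, "claw": 0.0}
  ]
}}

```text
clock: 5.9
eef_pos: [551.9, 41.1, 155.8]
tool_rot: [3.139, -0.001, 1.571]
force: [-3.0, 0.3, 15.5]
width: 0.1
```

```bash
python3 - <<'E'
from h import *
import pickle
cs={}
F=[]
for n in("scene","side","wrist"):
    c,im=save(n,n+'4.png'); cs[n]=c; F.append(read_state()['force'])
pickle.dump(cs,open('c4.pkl','wb'))
s=read_state();print(s['clock'],s['eef_pos'],np.mean(F,0))
a=cv2.imread('pics/side4.png')[160:230,235:310]; w=cv2.imread('pics/scene4.png')[175:235,205:265]
B=cv2.resize(a,None,fx=6,fy=6,interpolation=3);W=cv2.resize(w,(360,360),interpolation=3)
o=np.zeros((420,B.shape[1]+330+30,3),np.uint8);o[:,:B.shape[1]]=B;o[:360,B.shape[1]:]=W;cv2.imwrite('pics/c4.png',o[:,:800])
E
```

```text
6.05 [551.89988673  41.09573095 155.80397094] [-3.45332677  0.09349218 15.81624498]
```

View pics/c4.png

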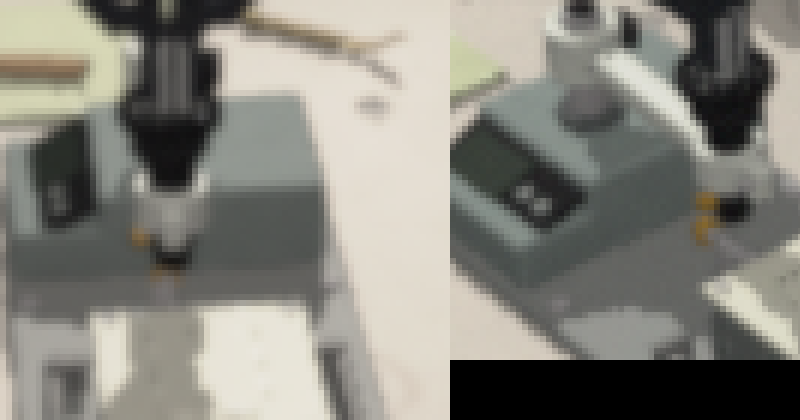

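The TCP stopped at x = 551.9 while the side force grew to about 3.5 N. The predicted contact was 551.6, and the side view shows the hook at the stud, so this is the shank on the stud. I'll back off slightly to unload it, then let the cap up straight.

Emit:
{"fn": "apply_moves", "kwargs": {
  "increments": [
    {"tx": -0.001, "ty": 0.0, "tz": 0.0, "rx": 0.0, "ry": 0.0, "rz": 0.0, "claw": 0.0},
    {"tx": -0.002, "ty": 0.0001, "tz": 0.0, "rx": 0.0, "ry": 0.0, "rz": 0.0, "claw": 0.0},
    {"tx": -0.002, "ty": 0.0001, "tz": 0.0, "rx": 0.0, "ry": 0.0, "rz": 0.0, "claw": 0.0}
  ]
}}

```text
clock: 6.35
eef_pos: [551.6, 41.2, 155.9]
tool_rot: [3.135, -0.001, 1.571]
force: [-0.2, 0.4, 11.8]
width: 0.0
```

Emit:
{"fn": "apply_moves", "kwargs": {
  "increments": [
    {"tx": 0.0, "ty": 0.0, "tz": 0.002, "rx": 0.0, "ry": 0.0, "rz": 0.0, "claw": 0.0},
    {"tx": 0.0, "ty": 0.0, "tz": 0.004, "rx": 0.0, "ry": 0.0, "rz": 0.0, "claw": 0.0},
    {"tx": 0.0, "ty": 0.0, "tz": 0.006, "rx": 0.0, "ry": 0.0, "rz": 0.0, "claw": 0.0},
    {"tx": 0.0, "ty": 0.0, "tz": 0.008, "rx": 0.0, "ry": 0.0, "rz": 0.0, "claw": 0.0},
    {"tx": 0.0, "ty": 0.0, "tz": 0.01, "rx": 0.0, "ry": 0.0, "rz": 0.0, "claw": 0.0},
    {"tx": 0.0, "ty": 0.0, "tz": 0.012, "rx": 0.0, "ry": 0.0, "rz": 0.0, "claw": 0.0},
    {"tx": 0.0, "ty": 0.0, "tz": 0.014, "rx": 0.0, "ry": 0.0, "rz": 0.0, "claw": 0.0},
    {"tx": 0.0, "ty": 0.0, "tz": 0.016, "rx": 0.0, "ry": 0.0, "rz": 0.0, "claw": 0.0},
    {"tx": 0.0, "ty": 0.0, "tz": 0.018, "rx": 0.0, "ry": 0.0, "rz": 0.0, "claw": 0.0},
    {"tx": 0.0, "ty": 0.0, "tz": 0.02, "rx": 0.0, "ry": 0.0, "rz": 0.0, "claw": 0.0},
    {"tx": 0.0, "ty": 0.0, "tz": 0.02, "rx": 0.0, "ry": 0.0, "rz": 0.0, "claw": 0.0}
  ]
}}

```text
clock: 7.45
eef_pos: [548.7, 40.8, 173.7]
tool_rot: [-3.141, 0.0, 1.571]
force: [-0.3, -0.6, 0.3]
width: 0.2
```

The force is about 0 at z = 173.7. An uncaught cap would still push with about 3 N there, so the hook looks caught. I'll retract and look.

Emit:
{"fn": "apply_moves", "kwargs": {
  "increments": [
    {"tx": 0.0, "ty": 0.0, "tz": 0.02, "rx": 0.0, "ry": 0.0, "rz": 0.0, "claw": 0.0},
    {"tx": 0.0, "ty": 0.0, "tz": 0.05, "rx": 0.0, "ry": 0.0, "rz": 0.0, "claw": 0.0},
    {"tx": 0.0, "ty": -0.03, "tz": 0.08, "rx": 0.0, "ry": 0.0, "rz": 0.0, "claw": 0.0},
    {"tx": 0.0, "ty": -0.06, "tz": 0.08, "rx": 0.0, "ry": 0.0, "rz": 0.0, "claw": 0.0},
    {"tx": 0.0, "ty": -0.1, "tz": 0.08, "rx": 0.0, "ry": 0.0, "rz": 0.0, "claw": 0.0},
    {"tx": 0.0, "ty": -0.1, "tz": 0.08, "rx": 0.0, "ry": 0.0, "rz": 0.0, "claw": 0.0},
    {"tx": 0.0, "ty": -0.1, "tz": 0.08, "rx": 0.0, "ry": 0.0, "rz": 0.0, "claw": 0.0}
  ]
}}

```text
clock: 8.15
eef_pos: [548.6, -60.2, 253.6]
tool_rot: [-3.141, -0.0, 1.568]
force: [1.1, -0.3, -0.2]
width: -0.0
```

```bash
python3 - <<'E'
from h import *
import pickle
cs={}
for n in("scene","side","wrist"):
    c,im=save(n,n+'5.png'); cs[n]=c
pickle.dump(cs,open('c5.pkl','wb'))
s=read_state();print(s['clock'],s['eef_pos'],s['force'])
# expected cap rim centre pixel for z=184 and 168 in the side/scene
for n in cs: print(n,proj(cs[n],np.array([[550.5,40.2,184],[550.5,40.2,168],[550.5,40.2,156]],float)).round(1).tolist())
sd=cv2.imread('pics/side5.png')[160:230,235:295]; sc=cv2.imread('pics/scene5.png')[175:245,205:265]; w=cv2.imread('pics/wrist5.png')
B=cv2.resize(np.hstack([sd,sc]),None,fx=4,fy=4,interpolation=3); w=w[0:300,150:470]
o=np.zeros((580,480,3),np.uint8);o[:280]=B;o[280:,:320]=w;cv2.imwrite('pics/c5.png',o)
E
```

```text
8.3 [548.93313354 -57.5389498  253.56088068] [-0.49324506 -0.75313287  0.53733569]
scene [[250.3, 179.0], [250.7, 183.7], [250.9, 187.1]]
side [[262.5, 168.2], [262.6, 173.2], [262.7, 177.0]]
wrist [[281.1, 71.8], [280.9, 75.0], [280.8, 77.1]]
```

View pics/c5.png

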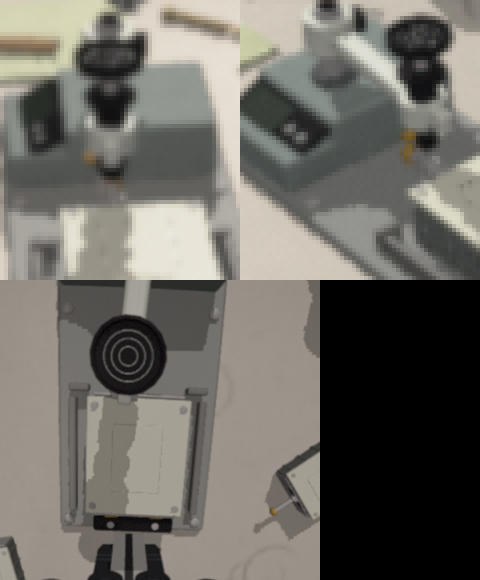

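The cap is at side (262,174.5), scene (249.5,184) and wrist (278,75). All three match z = 168, which is 16 mm down with the stud caught; 184 would mean it was free. Next I'll check that the box hasn't moved, then hand in.

```bash
python3 - <<'E'
from h import *
for n,(r0,r1,c0,c1) in {'side':(226,262,240,305),'scene':(225,262,245,310)}.items():
    a=cv2.imread(f'pics/{n}0.png',0)[r0:r1,c0:c1].astype(np.float32);b=cv2.imread(f'pics/{n}5.png',0)[r0:r1,c0:c1].astype(np.float32)
    print(n,cv2.phaseCorrelate(a,b,cv2.createHanningWindow(a.shape[::-1],cv2.CV_32F)))
finish_job()
E
```

```text
side ((-0.021850859949218204, -0.1512535247582285), 0.7591585927171471)
scene ((0.012940287415396767, 0.19327439917628908), 0.7143691387441423)
the job is handed in; nothing more can be done
```

The soil box is connected: the hook has drawn up under the stud and holds it. I handed the job in at about 8.3 s of the 48 s allowed.

**What I did:** I pressed the cap with the closed fingers to its stop, reading 155.9 mm. I then swung the arm in along its arc until the shank touched the stud at x ≈ 551.9 mm, with about 3.5 N of side force. I backed off slightly, let the cap up and moved the robot clear.

**Last checks:**
- **Hook:** all three cameras put the cap at about 168 mm, which is 16 mm down with the stud caught. The tool felt no force at 173.7 mm, where an uncaught cap would still have pushed with about 3 N.
- **Box:** the box area in the side and scene pictures shifted by less than 0.2 pixel from start to end, so the box shows no movement.
- **Tin and dish:** the robot never went near them. I did not compare their positions before and after.
- **Did not go to plan:** the first move call was refused for its format, and nothing moved. As the cap came up, the fingertip drifted about 3 mm towards -x, but the final pictures still show the hook on the stud.

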